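Empty the scoop tray of walnuts into the bowl and put it back on its outline

ROBOT

A 7-joint arm with a two-finger parallel gripper is mounted at the origin on a cart in front of the work surface, level with it; the furniture and walls round the work are solid. World frame = base frame: x ahead of the robot, y to its left, z up, the work surface at z = 0. Lengths are in m, angles in rad, forces in N, time in s.
With the tool pointing down it reaches from about 0.425 to 0.875 m from the base axis. Payload 9.9 kg.
Tool frame: the origin (TCP) lies between the finger pads; the fingertips stand 22 mm ahead of it and the grasp point (between the pads) lies 3 mm ahead of it (ctrl.nose_length is the distance from the TCP to the fingertips, in m); z points along the fingers, y is the line along which they close (so a half turn about z gives the same grasp; the last joint's range is limited). The gripper opens to 85 mm and grips with 20 to 120 N. Pads are 22 mm wide; open, the fingers measure 114 mm over their backs; the gripper's body (76 mm by 85 mm) begins 54 mm behind the grasp point. The pads swing forward as they close: fully open they stand 13 mm farther back than shut.
Start: joints at [-1.369, 0.576, 0.025, 1.437, -0.015, 1.129, -0.057], TCP at [0.19, 0.648, 0.253] pointing down, gripper open.
Joint ranges: [-2.76, 2.76], [-0.34, 2.15], [-1.52, 1.57], [0.19, 2.46], [-1.09, 4.23], [0.17, 1.99], [-2.82, 2.82]. Speed limits (rad/s): [2.22, 2.22, 3.01, 3.01, 3.14, 3.14, 3.14].

INTERFACE

Orientations are given as a rotation vector (axis times angle).
In Python, from workcell import ctrl gives the robot as it stands. Calls block until the motion is done:
- ctrl.goto(position, orientation): joint-space move of the TCP to a pose.
- ctrl.move_l(position, orientation=None, speed=0.15, until_force=None): straight line of the TCP; orientation=None keeps the orientation; speed is the mean speed in m/s. With until_force (N) it stops when the force on the tool has changed by that much, and returns True; else False.
- ctrl.movej(angles): joint-space move.
- ctrl.release() and ctrl.grab(): open the fingers fully, or close them until they stop; the grip force is fixed at half the most.
- ctrl.wait(seconds).
- ctrl.inverse_kinematics(position, orientation): joint angles nearest the present ones, or None.
- ctrl.read_camera(name): name is "side" or "top"; returns a dict with "img" (420x560x3 uint8, red, green, blue), "camera_matrix" (3x3 intrinsics, pixels), "R" (3x3) and "t" (3): a world point X has camera coordinates R X + t. Camera axes: x right, y down, z forward; pixel columns grow to the right and rows downward; lengths in m; the calibration is good to about 2 mm. A picture is of the moment at which its call begins. There is no depth.
A pose or a line that the arm cannot do raises ctrl.IKError and nothing moves.
- ctrl.hand_in(): hands the job in; it is judged then, once.
Readings, each from a call of its own:
- ctrl.current_time(): time.
- ctrl.current_qpos(): joint angles.
- ctrl.current_joint_velocities(): joint speeds.
- ctrl.current_tau(): joint torques, N m.
- ctrl.current_ee_pos(): TCP position.
- ctrl.current_ee_rot(): TCP orientation.
- ctrl.current_contact_force(): force on the tool from outside, world axes, zero at the start.
- ctrl.current_torque(): the same for the moment, N m.
- ctrl.current_finger_gap(): finger opening in m.
- ctrl.current_grasp_force(): force on a finger pad.
Only numpy, scipy, OpenCV 4.12 (cv2) and the standard library are available. Lean on these libraries where they do the work, as an engineer would, in place of code of your own. Each camera call takes 0.05 s, during which the arm holds its last target. There are 200 camera calls.

TASK

Pick up the metal scoop tray by its handle, carry it over the mixing bowl without losing a nut, and tip all four walnuts into the bowl through the tray's open edge; do not touch the nuts or shove the bowl. Then set the empty tray down gently, flat inside its drawn outline on the cork mat with handle on handle, and let go only there. Leave everything else where it stands.

Things in the scene. Friction and masses are not known exactly. Their poses are not given: they have to be found in the camera images.
- tray_handle (a point): Grip point of the scoop tray: the middle of its dark straight level handle, a bar 100 mm long (along x), 22 mm wide (y), 18 mm high, its centre 34 mm above the tray's underside. Axes of the tray: x from the open edge towards the handle's end, y across, z up. From this point, along x: handle's end +50 mm, rear lip -50 mm, middle of the tray floor -120 mm, open edge -190 mm (31 mm lower).
- tray_floor (a point): The middle of the scoop tray's floor, on its upper face (3 mm above the underside); axes as for tray_handle. The tray (aluminium, about 0.22 kg) is a flat pan 140 (x) by 100 (y) mm, floor and walls 3 mm thick, with 30 mm high lips on both long sides and at the handle end, and none at the far end. It starts flat on the worktop.
- tray_mouth (a point): The middle of the tray's open edge (the one side with no lip), on the floor's upper face, 70 mm from the middle of the floor at -x; axes as for tray_handle.
- walnut1_mid (a point): Walnut 1 of four: a brown whole walnut in its shell, 38 mm long, 33 mm thick, 14 g, lying on the tray floor at the start. The point is its centre. It stays put on a level floor but starts to roll when the floor tilts by about 10 to 20 degrees, and by 45 degrees it has rolled out.
- walnut2_mid (a point): Walnut 2 of four: a brown whole walnut in its shell, 38 mm long, 33 mm thick, 14 g, lying on the tray floor at the start. The point is its centre. It stays put on a level floor but starts to roll when the floor tilts by about 10 to 20 degrees, and by 45 degrees it has rolled out.
- walnut3_mid (a point): Walnut 3 of four: a brown whole walnut in its shell, 38 mm long, 33 mm thick, 14 g, lying on the tray floor at the start. The point is its centre. It stays put on a level floor but starts to roll when the floor tilts by about 10 to 20 degrees, and by 45 degrees it has rolled out.
- walnut4_mid (a point): Walnut 4 of four: a brown whole walnut in its shell, 38 mm long, 33 mm thick, 14 g, lying on the tray floor at the start. The point is its centre. It stays put on a level floor but starts to roll when the floor tilts by about 10 to 20 degrees, and by 45 degrees it has rolled out.
- bowl: Large light-grey mixing bowl, round, 258 mm across the rim, 104 mm high, 0.6 kg, standing loose on the worktop on a base 105 mm across, sides sloping out to the rim. Origin: the centre of its underside. Bowl and mat stand on either side of the tray, either one on the left.
- bay_floor (a point): Cork mat, 280 x 210 x 4 mm, fixed on the worktop, with the black outlines of the scoop tray and, 100 mm away at -y, a teaspoon. This point, on the mat's upper face, is where the middle of the tray's floor belongs: the centre of the outline's 160 x 120 mm rectangle (10 mm larger than the pan all round). Axes: x along the outline towards its handle part, z up.
- bay_handle (a point): Where the middle of the tray's handle belongs, on the mat's upper face (right below it once the tray lies in place): 120 mm from bay_floor at +x, inside the outline's handle part, a strip 40 mm wide; axes as for bay_floor.
- teaspoon: Bystander: a metal teaspoon, 132 x 26 x 9 mm, lying in its own small outline on the mat. Origin: centre of its underside, x along it.
- jar_mid (a point): Bystander: a spice jar with a screw cap, 45 mm across, 106 mm high, standing behind the work. The point is its centre.
- carton_mid (a point): Bystander: a small carton, 38 x 58 x 86 mm, standing behind the work. The point is its centre.
- timer_mid (a point): Bystander: a round kitchen timer, 68 mm across, 53 mm high, standing behind the work. The point is its centre.

How it is judged:
By the outcome, as a careful person would: the job done as asked, in the order asked, and still so for the second after the job is handed in, with the robot touching nothing.
It also fails if it takes over 53 s, if anything falls off the work surface, if the arm or the gripper's body presses on something with over 40 N, if the wrist force passes 120 N, or if a joint passes its speed limit or range.

## Working session

There is one attempt and no reset: what is moved stays moved. The work goes in short steps, each a Python script; the robot and the scene stay as the last script left them, time stands still between calls to the robot, and variables do not carry over. Pictures are saved under pics/ and viewed, at most 10 in all, crops included, and the job is handed in when it is done.

```bash
mkdir -p pics; ls
python3 - <<'E'
from workcell import ctrl
import cv2,numpy as np
for n in("top","side"):
    c=ctrl.read_camera(n); cv2.imwrite(f"pics/{n}0.png",c["img"][:,:,::-1])
    print(n,c["camera_matrix"].tolist(),np.round(c["R"],4).tolist(),np.round(c["t"],4).tolist())
print(ctrl.current_time(),ctrl.current_ee_rot(),ctrl.current_ee_pos())
E
```

```text
pics
top [[493.4806976054497, 0.0, 276.4984972449861], [0.0, 493.4806976054497, 205.1473010377151], [0.0, 0.0, 1.0]] [[-0.0178, -0.9996, 0.0208], [-0.9864, 0.0142, -0.1636], [0.1632, -0.0234, -0.9863]] [0.0591, 0.5689, 1.2344]
side [[538.482679608775, 0.0, 282.5866611336409], [0.0, 538.482679608775, 205.4288462158895], [0.0, 0.0, 1.0]] [[-0.9866, -0.1633, -0.0028], [-0.0829, 0.5161, -0.8525], [0.1406, -0.8408, -0.5227]] [0.5676, 0.0685, 1.6436]
0.1 [-4.47277556e-01 -3.10948487e+00  2.25502590e-03] [0.19017008 0.64728861 0.25256275]
```

View pics/top0.png

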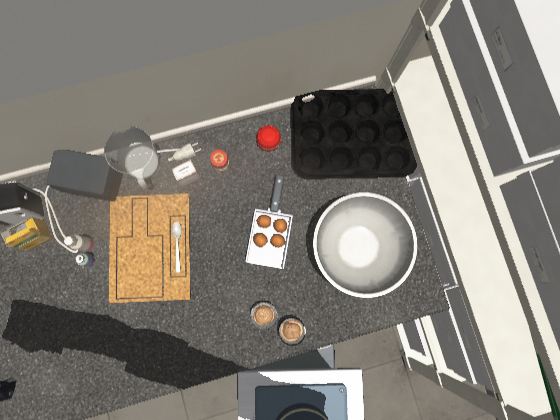

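View pics/side0.png

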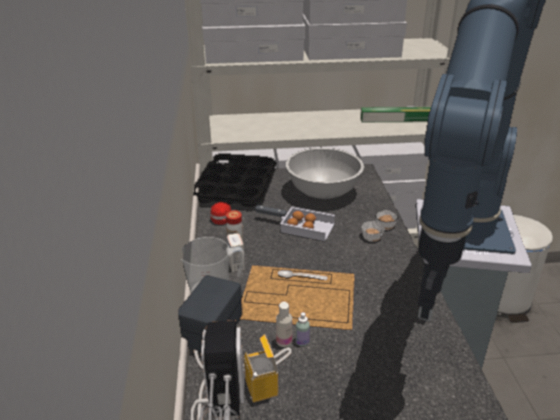

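The top view shows the tray around (270,238) with its handle away from the robot (278,192). The bowl is on the right (365,245), and the mat is on the left with its outline around (140,265) and the spoon at (178,247). I'll enlarge the tray and the mat.

Run:
```python
import cv2
i=cv2.imread("pics/top0.png")
cv2.imwrite("pics/cropA.png",cv2.resize(i[165:275,230:300],None,fx=5.4,fy=5.4,interpolation=cv2.INTER_CUBIC))
cv2.imwrite("pics/cropB.png",cv2.resize(i[185:305,100:200],None,fx=5,fy=5,interpolation=cv2.INTER_CUBIC))
```

```text
(no output)
```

View pics/cropA.png

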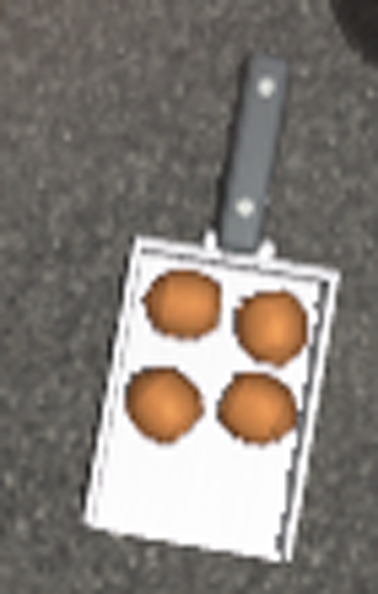

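View pics/cropB.png

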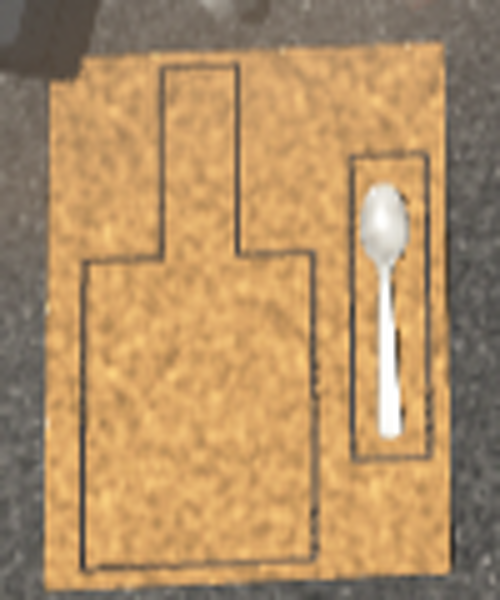

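The crops give me the tray's handle-end, lip and floor corners and the outline's corners. I'll fit planar poses to them using the known sizes.

```bash
cat > h.py <<'E'
import numpy as np,cv2
from scipy.optimize import least_squares
from scipy.spatial.transform import Rotation as Ro
from workcell import ctrl
def proj(c,P):
    p=(np.asarray(P)@np.array(c["R"]).T+c["t"])@np.array(c["camera_matrix"]).T
    return p[:,:2]/p[:,2:]
def place(v,L): # planar pose (x,y,yaw) applied to local points
    return np.asarray(L)@Ro.from_euler("z",v[2]).as_matrix().T+[v[0],v[1],0]
def fit(c,L,px,v0):
    r=least_squares(lambda v:(proj(c,place(v,L))-px).ravel(),v0)
    return r.x,np.round((proj(c,place(r.x,L))-px),1)
def unproj(c,px,z):
    R,t=np.array(c["R"]),np.array(c["t"]); d=R.T@np.linalg.solve(c["camera_matrix"],[*px,1]); o=-R.T@t
    return o+d*(z-o[2])/d[2]
def tool(yaw,tilt=0): # tool down with its y across the tray; tilt>0 lowers the tray mouth
    return Ro.from_euler("z",yaw)*Ro.from_euler("y",-tilt)*Ro.from_euler("x",np.pi)
E
python3 - <<'E'
from h import *
c=ctrl.read_camera("top")
A=lambda p:(np.array(p)+.5)/5.4-.5+[230,165]
B=lambda p:(np.array(p)+.5)/5-.5+[100,185]
L=np.array([[50,11,43],[50,-11,43],[-50,50,30],[-50,-50,30],[-190,50,3],[-190,-50,3]])/1e3
v,r=fit(c,L,A([(248,57),(288,62),(137,238),(340,272),(85,522),(290,560)]),[.62,0,0]); print("tray handle",v,r.tolist())
print("tray sans last",fit(c,L[:5],A([(248,57),(288,62),(137,238),(340,272),(85,522)]),v)[0])
L=np.array([[80,60,4],[80,-60,4],[-80,-60,4],[-80,60,4],[80,20,4],[80,-20,4]])/1e3
v,r=fit(c,L,B([(83,262),(315,252),(317,560),(83,569),(162,259),(238,254)]),[.5,.3,0]); print("bay",v,r.tolist())
print("bay strip top",place([-0,0,0],[unproj(c,B((200,66)),.004)]), "spoon bowl/end",unproj(c,B((385,190)),.01),unproj(c,B((390,435)),.01))
# bowl rim
a=np.linspace(0,2*np.pi,60); g=np.c_[.129*np.cos(a),.129*np.sin(a),0*a+.104]
b=least_squares(lambda v:(lambda q:[q[:,0].min()-313,q[:,0].max()-417,q[:,1].min()-193,q[:,1].max()-297])(proj(c,g+[v[0],v[1],0])),[.5,-.2]); print("bowl",b.x,b.fun)
# overlay on side view for check
s=ctrl.read_camera("side");i=s["img"][:,:,::-1].copy()
i=cv2.resize(i[140:340,180:400],None,fx=3,fy=3,interpolation=cv2.INTER_CUBIC)
t,_=fit(c,np.array([[50,11,43],[50,-11,43],[-50,50,30],[-50,-50,30],[-190,50,3]])/1e3,A([(248,57),(288,62),(137,238),(340,272),(85,522)]),[.62,0,0])
def dots(P,col):
    for q in (proj(s,P)-[180,140])*3+1: cv2.circle(i,tuple(int(k) for k in q),2,col,-1)
dots(g+[*b.x,0],(0,0,255)); dots(place(v,L),(255,0,0))
dots(place(t,np.array([[50,11,43],[50,-11,43],[0,0,43],[-50,50,30],[-50,-50,30],[-190,50,3],[-190,-50,3]])/1e3),(0,255,0))
cv2.imwrite("pics/side_ov.png",i)
for n,p,z in(("timer",(268,137),.05),("jar",(218,158),.1),("carton",(185,170),.086),("jug",(143,155),.1)): print(n,unproj(c,p,z).round(3))
E
```

```text
tray handle [ 0.6030247   0.0490866  -0.18417561] [[0.1, -1.5], [0.9, -1.0], [-0.5, 0.3], [-0.4, 0.4], [0.2, 1.2], [-0.3, 0.5]]
tray sans last [ 0.60269262  0.04910616 -0.18764504]
bay [0.41963658 0.40964075 0.02798417] [[0.4, -0.1], [-0.2, -0.1], [-0.1, -0.2], [0.0, 0.2], [-0.1, -0.1], [-0.0, 0.2]]
bay strip top [[0.60191921 0.41451085 0.004     ]] spoon bowl/end [0.53280731 0.31392955 0.01      ] [0.4043108  0.30939667 0.01      ]
bowl [ 0.46026256 -0.16435364] [-0.34641938  0.35146522 -0.5669494   0.5169484 ]
timer [0.752 0.069 0.05 ]
jar [0.683 0.196 0.1  ]
carton [0.657 0.281 0.086]
jug [0.693 0.384 0.1  ]
```

View pics/side_ov.png

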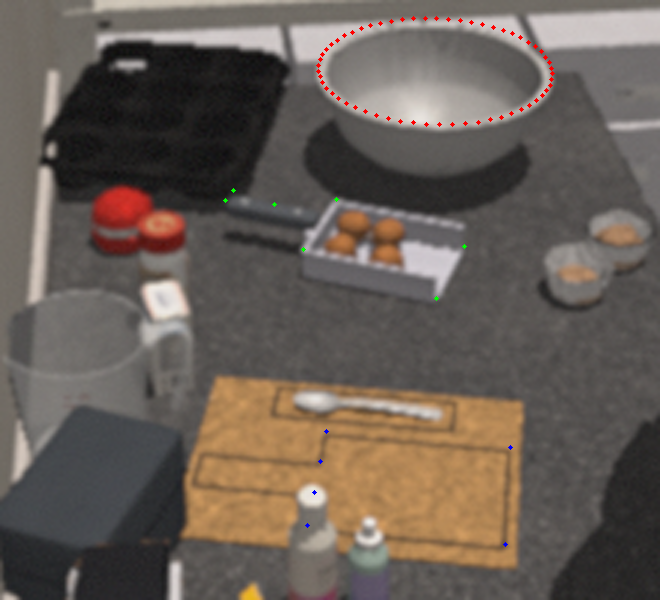

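The overlay matches in the side view: the rim lies on the rim, and the outline and tray corners are within about 1 px. Next I'll check that the whole plan is reachable before moving.

```bash
cat >> h.py <<'E'
OFF=-.015   # grip point along the handle
TRAY=np.array([.6028,.0491,-.186]); BAY=np.array([.4196,.4096,.028]); BOWL=np.array([.4603,-.1644])
UP=.034+.003
def tcp(mouth,yaw,tilt):
    # TCP pose for a mouth position (3 mm above underside)
    R=tool(yaw,tilt); M=Ro.from_euler("z",yaw)*Ro.from_euler("y",-tilt)
    return mouth+M.apply([.19+OFF,0,UP-.003]),R.as_rotvec()
E
python3 - <<'E'
from h import *
print(ctrl.current_qpos())
g=place(TRAY,[[OFF,0,UP]])[0]
for z in(0,.16): print("grasp",ctrl.inverse_kinematics(g+[0,0,z],tool(TRAY[2]).as_rotvec()),"alt",ctrl.inverse_kinematics(g+[0,0,z],tool(TRAY[2]+np.pi).as_rotvec()))
p=place(BAY,[[.12+OFF,0,UP+.004]])[0]
for z in(0,.16): print("place",ctrl.inverse_kinematics(p+[0,0,z],tool(BAY[2]).as_rotvec()))
for yaw in(-.19,-.34,-.5):
  for d in (0,.03):
    for t,z in((0,.17),(30,.14),(55,.115),(60,.115)):
      m=np.r_[BOWL+d*np.array([np.cos(yaw),np.sin(yaw)]),z]
      q=ctrl.inverse_kinematics(*tcp(m,yaw,np.radians(t))); print(yaw,d,t,None if q is None else np.round(q,2))
E
```

```text
[-1.3688089   0.57624522  0.02486199  1.43760292 -0.01497225  1.12901275
 -0.05653398]
grasp [-0.55502705  0.82965107  0.65382698  1.89412019 -0.77939383  0.69239796
 -1.18420384] alt [-0.17294488  0.71489125  0.00871067  1.87993746 -0.01098189  0.54680951
  1.22781021]
grasp [-0.64586687  0.63155032  0.79907263  1.76092923 -0.53452389  0.98021722
 -1.39175737] alt [-0.27827312  0.51037722  0.17029963  1.74796005 -0.10655242  0.89222355
  1.32249692]
place [-1.07413899  0.88501452  0.61225557  1.67601707 -0.66840797  0.80049415
 -1.69570905]
place [-1.1385557   0.7208171   0.74481367  1.54374022 -0.5296686   1.08745651
 -1.80992615]
-0.19 0 0 [-0.27  0.8   0.99  1.56 -0.71  1.18 -0.9 ]
-0.19 0 30 [-0.25  0.37  0.69  2.07 -0.93  0.39 -0.62]
-0.19 0 55 None
-0.19 0 60 None
-0.19 0.03 0 [-0.24  0.83  0.96  1.47 -0.7   1.21 -0.94]
-0.19 0.03 30 [ 0.09  0.35  0.21  1.99 -0.39  0.3  -1.15]
-0.19 0.03 55 [ 1.2   0.5  -1.29  2.44  2.38  0.69  2.5 ]
-0.19 0.03 60 None
-0.34 0 0 [-0.27  0.87  1.13  1.56 -0.82  1.25 -0.92]
-0.34 0 30 [-0.4   0.43  0.91  2.07 -1.01  0.42 -0.67]
-0.34 0 55 None
-0.34 0 60 None
-0.34 0.03 0 [-0.24  0.91  1.13  1.47 -0.84  1.3  -0.94]
-0.34 0.03 30 [-0.37  0.49  0.91  2.   -1.02  0.47 -0.67]
-0.34 0.03 55 None
-0.34 0.03 60 None
-0.5 0 0 [-0.23  0.87  1.13  1.56 -0.82  1.25 -1.03]
-0.5 0 30 [-0.41  0.44  0.92  2.07 -0.85  0.37 -0.96]
-0.5 0 55 None
-0.5 0 60 None
-0.5 0.03 0 [-0.19  0.91  1.13  1.47 -0.84  1.29 -1.05]
-0.5 0.03 30 [-0.37  0.49  0.91  2.   -0.89  0.41 -0.93]
-0.5 0.03 55 [ 0.77  0.35 -0.85  2.44  2.21  0.79  2.23]
-0.5 0.03 60 None
```

Joint 6 limits how far the tool can tilt outward, so the tray should come over the bowl from another direction. I'll scan the pour yaw for both grasp flips.

Run:
```python
from h import *
flip=Ro.from_euler("z",np.pi)
for f in(0,1):
 for yd in range(-180,180,20):
  yaw=np.radians(yd); row=[]
  for t,z in((0,.17),(20,.15),(40,.13),(55,.12)):
    m=np.r_[BOWL+.03*np.array([np.cos(yaw),np.sin(yaw)]),z]
    p,r=tcp(m,yaw,np.radians(t))
    if f: r=(Ro.from_rotvec(r)*flip).as_rotvec()
    q=ctrl.inverse_kinematics(p,r); row.append(q)
  if row[3] is not None and row[0] is not None: print(f,yd,*[None if q is None else np.round(q,1).tolist() for q in row])
```

```text
0 -180 [-1.4, -0.3, 1.5, 2.4, 0.5, 0.8, 1.4] [-0.2, 0.3, 0.7, 2.1, -0.0, 1.1, 2.1] [-0.1, 0.5, 0.4, 1.8, 0.0, 1.5, 1.9] [-0.0, 0.7, 0.3, 1.6, 0.1, 1.8, 1.9]
0 -160 [0.9, 0.2, -0.4, 2.3, 0.1, 0.7, 2.4] [-0.2, 0.3, 0.7, 2.1, 0.1, 1.0, 2.4] [-0.1, 0.5, 0.4, 1.9, 0.2, 1.4, 2.1] [-0.1, 0.6, 0.2, 1.7, 0.3, 1.7, 2.0]
0 -140 [-0.2, 0.6, 1.4, 2.2, -0.8, 1.0, -2.4] [-0.1, 0.4, 0.7, 2.0, 0.1, 0.9, 2.7] [-0.1, 0.5, 0.3, 1.9, 0.4, 1.3, 2.3] [-0.1, 0.6, 0.1, 1.8, 0.5, 1.6, 2.1]
0 -120 [1.3, 0.5, -0.9, 2.0, 0.4, 0.9, 2.8] [1.0, 0.4, -0.9, 2.0, 0.7, 1.2, 2.4] [-0.0, 0.4, 0.2, 2.0, 0.6, 1.1, 2.4] [-0.1, 0.5, -0.0, 1.9, 0.8, 1.4, 2.1]
0 -100 [-0.1, 0.9, 1.4, 1.8, -0.9, 1.2, -1.7] [-0.4, 0.7, 1.4, 1.9, -0.6, 0.8, -2.1] [0.0, 0.4, 0.1, 2.0, 0.8, 1.0, 2.5] [-0.1, 0.5, -0.1, 2.1, 1.0, 1.3, 2.2]
0 -80 [-0.1, 0.9, 1.4, 1.7, -1.0, 1.3, -1.5] [-0.4, 0.8, 1.4, 1.9, -0.8, 0.8, -1.7] [0.0, 0.3, 0.1, 2.1, 1.0, 0.8, 2.7] [-0.0, 0.4, -0.1, 2.2, 1.3, 1.1, 2.2]
0 -60 [-0.1, 1.0, 1.4, 1.6, -1.0, 1.4, -1.3] [-0.4, 0.8, 1.4, 1.9, -0.9, 0.9, -1.3] [0.1, 0.3, 0.0, 2.1, 1.2, 0.6, 2.8] [-0.0, 0.3, -0.1, 2.3, 1.6, 0.9, 2.2]

[... 3822 characters left out ...]
1.1, 1.6, -2.0] [0.0, 0.7, 0.9, 1.9, -1.1, 1.8, -1.9]
1 100 [-1.0, 0.6, 1.4, 2.1, -0.8, 1.0, -2.2] [-0.7, 0.7, 1.4, 2.1, -0.9, 1.4, -1.9] [-0.3, 0.9, 1.4, 1.9, -0.9, 1.9, -1.6] [0.0, 0.8, 0.9, 1.8, -0.9, 1.9, -1.7]
1 120 [-1.1, 0.5, 1.4, 2.3, -0.7, 0.9, -1.9] [-0.7, 0.6, 1.4, 2.1, -0.7, 1.4, -1.6] [-0.3, 0.9, 1.4, 1.9, -0.7, 1.9, -1.3] [-0.0, 0.8, 0.9, 1.7, -0.7, 2.0, -1.5]
1 140 [-1.1, 0.3, 1.4, 2.4, -0.5, 0.8, -1.6] [-0.7, 0.6, 1.4, 2.1, -0.6, 1.3, -1.2] [-0.3, 0.8, 1.1, 1.9, -0.5, 1.7, -1.2] [-0.1, 0.8, 0.9, 1.6, -0.5, 2.0, -1.3]
1 160 [-0.8, 0.1, 1.2, 2.4, -0.2, 0.7, -1.4] [-0.6, 0.5, 1.1, 2.1, -0.3, 1.2, -1.1] [-0.3, 0.6, 0.9, 1.8, -0.3, 1.6, -1.1] [-0.3, 1.0, 1.1, 1.6, -0.3, 1.9, -0.8]
```

Flip 0 with a pour yaw of about 90° gives a smooth joint path, with the handle to the left of the bowl. I'll approach and grasp.

Run:
```python
from h import *
g=place(TRAY,[[OFF,0,UP]])[0]; r=tool(TRAY[2]).as_rotvec()
ctrl.goto(g+[0,0,.12],r)
c=ctrl.read_camera("top");cv2.imwrite("pics/app.png",cv2.resize(c["img"][140:280,200:340,::-1],None,fx=4,fy=4,interpolation=cv2.INTER_CUBIC))
print(ctrl.move_l(g,r,speed=.08,until_force=8),ctrl.current_ee_pos()-g)
ctrl.grab(); print(ctrl.current_finger_gap(),ctrl.current_grasp_force(),ctrl.current_contact_force(),ctrl.current_time())
c=ctrl.read_camera("side");cv2.imwrite("pics/grasp.png",cv2.resize(c["img"][150:270,210:370,::-1],None,fx=5,fy=5,interpolation=cv2.INTER_CUBIC))
```

```text
False [2.87813254e-04 1.93696329e-05 4.42742590e-04]
0.020929868242556895 60.01050531864166 [-0.3082388   0.95677987  3.31185725] 5.0583
```

View pics/grasp.png

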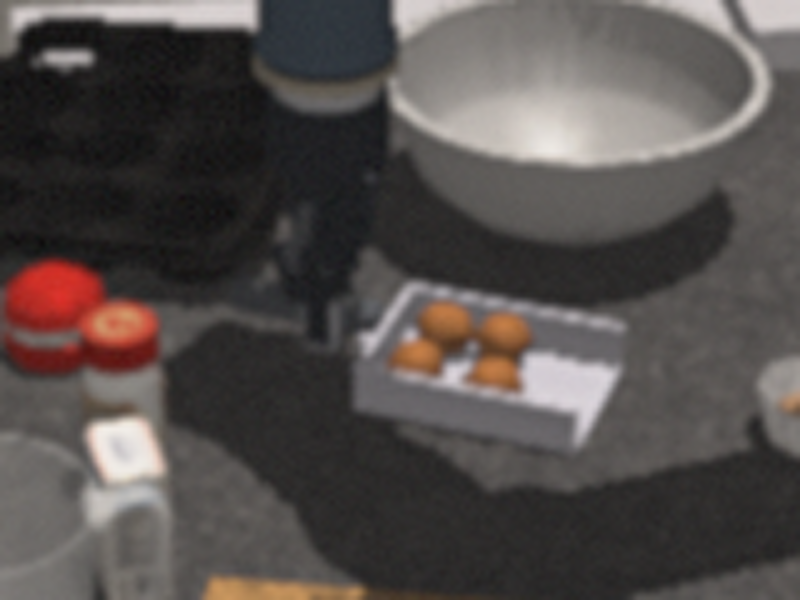

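The handle is held: the gap is 21 mm at 60 N, all four nuts are still in the pan, and nothing was disturbed. I'll lift, then check for sag or slip.

Run:
```python
from h import *
p=ctrl.current_ee_pos(); r=tool(TRAY[2]).as_rotvec()
ctrl.move_l(p+[0,0,.167],r,speed=.08)
print(ctrl.current_finger_gap(),ctrl.current_contact_force(),ctrl.current_torque(),ctrl.current_time(),np.round(ctrl.current_qpos(),2))
p=ctrl.current_ee_pos()
c=ctrl.read_camera("side");i=c["img"][130:280,230:390,::-1].copy();i=cv2.resize(i,None,fx=4,fy=4,interpolation=cv2.INTER_CUBIC)
h=[*(p-place([0,0,TRAY[2]],[[OFF,0,UP]])[0])[:2],TRAY[2]]
P=place(h,np.array([[-50,50,30],[-50,-50,30],[-190,50,30],[-190,-50,30],[-190,50,3],[-190,-50,3],[50,0,43]])/1e3)+[0,0,p[2]-UP]
for q in (proj(c,P)-[230,130])*4+1.5: cv2.circle(i,tuple(int(k) for k in q),3,(0,255,0),-1)
cv2.imwrite("pics/lift.png",i)
```

```text
0.02129502528037056 [-0.9131407   0.30559652 -1.98651793] [-0.03600833 -0.15374272  0.03946236] 7.35 [-0.65  0.62  0.8   1.75 -0.52  0.99 -1.4 ]
```

View pics/lift.png

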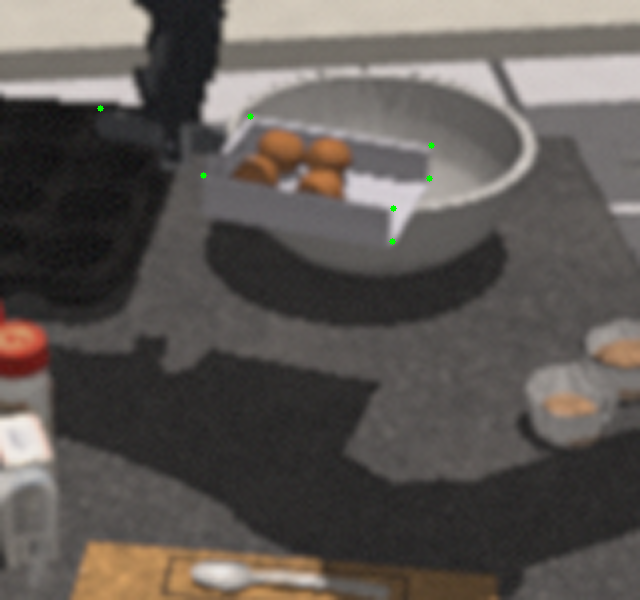

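The tray hangs level and sits where expected (the dots lie on its corners), with all four nuts in it. I'll carry and turn it over the bowl.

Run:
```python
from h import *
yaw=np.pi/2; m=np.r_[BOWL+[0,.035],.17]
q,r=tcp(m,yaw,0); p=ctrl.current_ee_pos(); print(p,q)
for f in(.5,1):
    ctrl.move_l(p+(q-p)*f,tool(TRAY[2]+(yaw-TRAY[2])*f).as_rotvec(),speed=.04)
print(ctrl.current_time(),np.round(ctrl.current_qpos(),2))
for t in(20,40,55): 
    j=ctrl.inverse_kinematics(*tcp(m-[0,0,.05*t/55],yaw,np.radians(t))); print(None if j is None else np.round(j,2))
c=ctrl.read_camera("top");cv2.imwrite("pics/over.png",cv2.resize(c["img"][150:310,220:430,::-1],None,fx=3.6,fy=3.6,interpolation=cv2.INTER_CUBIC))
```

```text
[0.58801514 0.05193918 0.20392059] [0.4603 0.0456 0.204 ]
10.9 [-0.45  0.34  0.33  2.05 -0.16  0.77 -0.02]
[-0.03  0.31  0.17  2.01 -0.5   0.94  0.46]
[ 0.31  0.41  0.1   1.93 -0.72  1.23  0.82]
[ 0.47  0.55  0.12  1.86 -0.82  1.47  1.  ]
```

View pics/over.png

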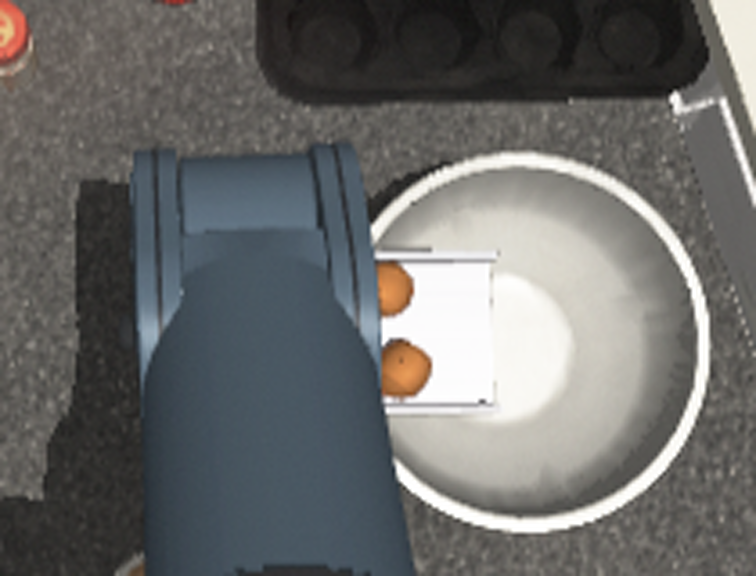

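The mouth is inside the bowl near its centre and the nuts are in place. I'll tip the tray about its mouth.

Run:
```python
from h import *
yaw=np.pi/2
for t in(10,20,30,40,50,56):
    f=t/56; q,r=tcp(np.r_[BOWL+[0,.035+.017*f],.17-.05*f],yaw,np.radians(t))
    ctrl.move_l(q,r,speed=.06)
ctrl.wait(.7); print(ctrl.current_time(),ctrl.current_contact_force())
a=ctrl.read_camera("top")["img"][150:310,240:430];b=ctrl.read_camera("side")["img"][110:270,240:430]
cv2.imwrite("pics/pour.png",cv2.resize(np.vstack([a,b])[:,:,::-1],None,fx=1.85,fy=1.85,interpolation=cv2.INTER_CUBIC))
```

```text
14.675 [ 0.66640998  0.70201011 -1.28471337]
```

View pics/pour.png

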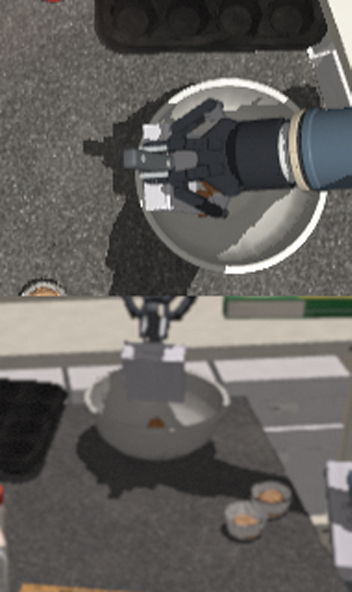

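The tilt worked and the wrist load fell by about 0.7 N, which fits four nuts leaving the tray (0.55 N). I'll level the tray, draw it back, and count the nuts by colour in the bowl and in the tray.

Run:
```python
from h import *
yaw=np.pi/2
for t in(45,30,15,0):
    f=t/56; q,r=tcp(np.r_[BOWL+[0,.035+.017*f],.175-.055*f],yaw,np.radians(t))
    ctrl.move_l(q,r,speed=.12)
e=np.r_[place(BAY,[[.12+OFF,0,UP+.004]])[0]]
p=ctrl.current_ee_pos(); m=p+[.03,.16,.0]
ctrl.move_l(m,tool(yaw-.5).as_rotvec(),speed=.1)
print(ctrl.current_time(),ctrl.current_contact_force())
c=ctrl.read_camera("top"); h=cv2.cvtColor(c["img"],cv2.COLOR_RGB2HSV)
k=cv2.inRange(h,(5,120,60),(15,255,255)); k[:,:200]=0
n,_,s,ce=cv2.connectedComponentsWithStats(k)
for j in range(1,n):
    if s[j,4]>25: print(s[j].tolist(),ce[j].round(1),unproj(c,ce[j],.02).round(3))
cv2.imwrite("pics/count.png",cv2.resize(c["img"][100:350,100:430,::-1],None,fx=2.4,fy=2.4,interpolation=cv2.INTER_CUBIC))
```

```text
18.2833 [-0.12411567 -0.10296105 -2.46359145]
[211, 152, 15, 13, 93] [218.3 157.1] [0.707 0.203 0.02 ]
[352, 224, 13, 14, 119] [357.9 230.8] [ 0.502 -0.164  0.02 ]
[344, 241, 18, 26, 256] [351.9 253.2] [ 0.444 -0.146  0.02 ]
[366, 240, 14, 12, 123] [372.9 245.6] [ 0.463 -0.202  0.02 ]
```

All four nuts are in the bowl: two single blobs and one double-area blob, with none on the tray. Next I'll carry the tray to the mat and lower it gently.

Run:
```python
from h import *
e=place(BAY,[[.12+OFF,0,UP+.004]])[0]; r=tool(BAY[2]).as_rotvec()
p=ctrl.current_ee_pos(); q=e+[0,0,.16]
ctrl.move_l((p+q)/2,tool((np.pi/2-.5+BAY[2])/2).as_rotvec(),speed=.08)
ctrl.move_l(q,r,speed=.1)
ctrl.move_l(e+[0,0,.02],r,speed=.08)
print(ctrl.move_l(e-[0,0,.001],r,speed=.015,until_force=3),ctrl.current_ee_pos()-e,ctrl.current_contact_force(),ctrl.current_time())
c=ctrl.read_camera("side");a=c["img"][230:340,220:380,::-1].copy();a=cv2.resize(a,None,fx=4.5,fy=4.5,interpolation=cv2.INTER_CUBIC)
P=place(BAY,np.array([[70,50,34],[70,-50,34],[-70,50,34],[-70,-50,34],[-70,50,7],[-70,-50,7],[-70,50,4],[170,11,47],[170,-11,47]])/1e3)
for q in (proj(c,P)-[220,230])*4.5+1.7: cv2.circle(a,tuple(int(k) for k in q),3,(0,255,0),1)
cv2.imwrite("pics/place.png",a)
```

```text
True [ 1.02178644e-04 -2.70384665e-05  1.33595908e-04] [ 0.32664226 -0.16126299  5.72612732] 24.1167
```

View pics/place.png

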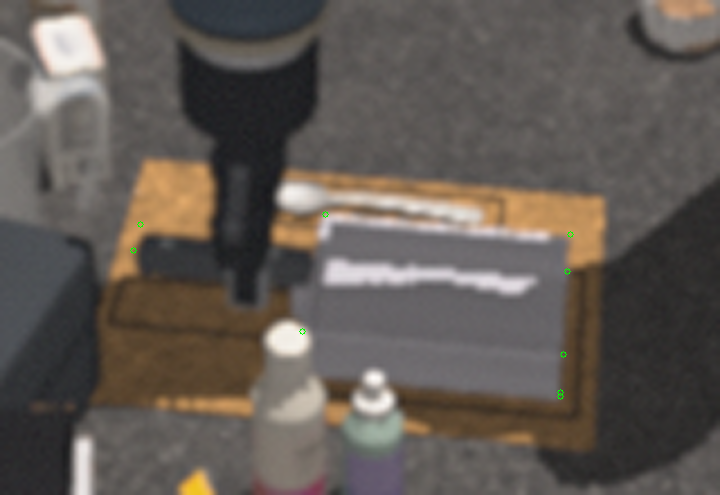

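The tray touched down at exactly the expected height. The overlay dots match its corners, and the outline shows all round. I'll release, retreat straight up, and check numerically from the top camera.

Run:
```python
from h import *
ctrl.release(); p=ctrl.current_ee_pos(); ctrl.move_l(p+[0,0,.15],None,speed=.1)
q=ctrl.current_ee_pos(); ctrl.move_l(q+[-.02,-.12,.08],None,speed=.15)
c=ctrl.read_camera("top"); i=c["img"]; ctrl_t=ctrl.current_time()
h=cv2.cvtColor(i,cv2.COLOR_RGB2HSV); k=cv2.inRange(h,(0,0,90),(180,70,255)); w=np.zeros_like(k); w[232:302,112:168]=1; k*=w
n,_,s,ce=cv2.connectedComponentsWithStats(k); j=1+np.argmax(s[1:,4]); print(s[j],ce[j],ctrl_t)
L=np.array([[70,50,34],[70,-50,34],[-70,50,7],[-70,-50,34]])/1e3
print("expected box px",proj(c,place(BAY,L)).round(1).tolist(),"outline",proj(c,place(BAY,np.array([[80,60,4],[80,-60,4],[-80,-60,4],[-80,60,4]])/1e3)).round(1).tolist())
pts=np.argwhere(_==j)[:,::-1].astype(np.float32); print(cv2.boxPoints(cv2.minAreaRect(pts)).round(1).tolist())
d=cv2.inRange(h,(90,25,50),(130,120,140)); d[:190]=0; d[236:]=0; d[:,:125]=0; d[:,156:]=0
ys,xs=np.nonzero(d); print("handle px",len(xs),xs.mean() if len(xs) else 0, ys.min() if len(xs) else 0,"exp",proj(c,place(BAY,[[.17,0,.043],[.12,0,.043]])).round(1).tolist())
cv2.imwrite("pics/final.png",i[:,:,::-1])
```

```text
[ 112  232   33   70 2213] [127.3235427  267.12336195] 27.625
expected box px [[117.1, 239.5], [156.1, 237.8], [119.8, 294.5], [156.5, 292.9]] outline [[116.6, 236.9], [162.4, 235.0], [162.9, 296.5], [116.2, 298.6]]
[[112.0, 232.0], [144.0, 232.0], [144.0, 301.0], [112.0, 301.0]]
handle px 1247 139.3560545308741 190 exp [[135.7, 199.8], [135.7, 218.9]]
```

The arm blocks the top view, so I'll move it aside and measure again.

Run:
```python
from h import *
ctrl.goto([.5,.06,.3],tool(0).as_rotvec())
c=ctrl.read_camera("top"); i=c["img"]; h=cv2.cvtColor(i,cv2.COLOR_RGB2HSV)
k=cv2.inRange(h,(0,0,110),(180,60,255)); w=np.zeros_like(k); w[225:305,105:170]=1; k*=w
n,lab,s,ce=cv2.connectedComponentsWithStats(k); j=1+np.argmax(s[1:,4]); print(s[j],ce[j].round(1),ctrl.current_time(),ctrl.current_ee_pos())
pts=np.argwhere(lab==j)[:,::-1].astype(np.float32); print(cv2.boxPoints(cv2.minAreaRect(pts)).round(1).tolist())
d=cv2.inRange(h,(85,20,30),(130,255,170)); d[:190]=0; d[240:]=0; d[:,:120]=0; d[:,156:]=0
n,lab,s,ce=cv2.connectedComponentsWithStats(d); j=1+np.argmax(s[1:,4]); print("handle",s[j],ce[j].round(1))
kk=cv2.inRange(h,(5,120,60),(15,255,255)); kk[:,:300]=0;n,_,s,ce=cv2.connectedComponentsWithStats(kk);print([(s[j,4],ce[j].round(0).tolist()) for j in range(1,n) if s[j,4]>25])
cv2.imwrite("pics/final2.png",i[:,:,::-1])
o=cv2.imread("pics/top0.png")[:,:,::-1]; D=cv2.absdiff(o,i).max(2)
for n,(x0,x1,y0,y1) in dict(spoon=(168,188,215,276),timer=(255,282,122,152),jar=(206,230,148,170),carton=(170,200,160,180),rim=(400,420,190,300)).items(): print(n,np.mean(D[y0:y1,x0:x1]>45).round(3))
```

```text
[ 117  225   41   70 2256] [138.1 264.2] 28.6083 [0.50029408 0.06225791 0.29949588]
[[117.0, 225.0], [157.0, 225.0], [157.0, 294.0], [117.0, 294.0]]Traceback (most recent call last):
  File "<stdin>", line 8, in <module>
    return _wrapfunc(a, 'argmax', axis=axis, out=out, **kwds)
    return bound(*args, **kwds)
ValueError: attempt to get argmax of an empty sequence
```

The pan spans columns 117–157 and ends at row 294, against an expected 117–156.5 and 294.5, so it is in place. Last, I'll check the handle line and the bystanders, then hand in.

Run:
```python
from h import *
c=ctrl.read_camera("top"); i=c["img"]; h=cv2.cvtColor(i,cv2.COLOR_RGB2HSV)
d=(h[:,:,1]<90).astype(np.uint8)
for y in(203,209,215,221,227,232): print(y,np.nonzero(d[y,122:152])[0]+122)
kk=cv2.inRange(h,(5,120,60),(15,255,255)); kk[:,:300]=0;n,_,s,ce=cv2.connectedComponentsWithStats(kk);print([(int(s[j,4]),ce[j].round(0).tolist()) for j in range(1,n) if s[j,4]>25])
o=cv2.imread("pics/top0.png")[:,:,::-1]; D=cv2.absdiff(o,i).max(2)
for n,(x0,x1,y0,y1) in dict(spoon=(168,188,215,276),timer=(255,282,122,152),jar=(206,230,148,170),carton=(170,200,160,180),rim=(395,420,190,300)).items(): print(n,np.mean(D[y0:y1,x0:x1]>45).round(3))
print(ctrl.current_time())
```

```text
203 [132 133 134 135 136 137 138 139 140 141 142 147]
209 [132 133 134 135 136 137 138 139 140 141 142 143 144 147]
215 [132 133 134 135 136 137 138 139 140 141 142 147]
221 [132 133 134 135 136 137 138 139 140 141 142 147]
227 [132 133 134 135 136 137 138 139 140 141 142 147]
232 [132 133 134 135 136 137 138 139 140 141 147]
[(120, [358.0, 231.0]), (256, [352.0, 253.0]), (123, [373.0, 246.0])]
spoon 0.0
timer 0.022
jar 0.0
carton 0.0
rim 0.0
28.6583
```

```bash
python3 -c "
from workcell import ctrl
print(ctrl.hand_in())"
```

```text
the job is handed in; nothing more can be done
None
```

All four walnuts are in the bowl, the empty tray lies flat inside its outline with handle on handle, the objects I checked did not move, and the job was handed in at about 29 s.

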